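# Press a candle lid home and hold the press down

### The arm

A 6-joint arm with a two-finger parallel gripper is mounted at the origin on the work surface. World frame = base frame: x ahead of the robot, y to its left, z up, the work surface at z = 0. Lengths are in mm, angles in rad, forces in N, time in s.
With the tool pointing down it reaches from about 275 to 750 mm from the base axis. Payload 10.2 kg.
Tool frame: the origin (TCP) lies on the front face of the gripper's body, between the roots of the fingers; the fingertips stand 73 mm ahead of it and the grasp point (between the pads) lies 54 mm ahead of it; z points along the fingers, y is the direction in which the jaws open and shut (so a half turn about z gives the same grasp; the last joint's range is limited). The gripper opens to 85 mm and grips with 20 to 120 N. Pads are 22 mm wide; open, the fingers measure 114 mm over their backs; the gripper's body (76 mm by 85 mm) begins 54 mm behind the grasp point. The pads swing forward as they close: fully open they stand 13 mm farther back than shut.
Start: joints at [-1.419, 0.313, 1.498, -0, 1.331, -0.223], TCP at [192.183, -488.567, 303.894] pointing down, gripper open.
Joint ranges: [-2.94, 2.94], [-0.97, 2.17], [0.19, 2.56], [-1.23, 4.37], [0.02, 3.11], [-2.88, 2.88]. Speed limits (rad/s): [2.39, 2.39, 3.01, 3.14, 3.14, 3.14].

### API

Orientations are given as a unit quaternion [w, x, y, z].
In Python, from rig import ctrl gives the robot as it stands.
- The arm moves only by the tool move_arm, never from a script. Its argument "series" is a list of rows, each a list of 3 entries, a list of its own where there are three numbers: the shift along the tool's x, y, z in mm, then the turn about the tool's z in degrees, then the opening, from 0 (shut) to 1 (fully open). In form: [[[tx, ty, tz], yaw, grip], ...]. A call has 1 to 10 rows; each row is the pose to reach, as a shift and turn from the pose commanded when the call began, along the tool's axes at that moment; what a row does not reach only later rows make up. A row lasts 1/8 s, in which the tool goes at most 62.5 mm and 10.7 degrees, less where a joint would pass 70% of its speed; a pose out of reach is approached as far as the arm can. A call with a gripper value outside its range is refused whole. The fingers move at their own pace and stop on an object; "force" is the grip in N (left out, the last holds). Time passes only in rows, so rows that repeat a pose let the fingers close. It gives the time, the measured TCP pose, the force and the opening at its end, in the units of the state.
- ctrl.sense(): the state, without advancing time (a new reading comes with each control period).
- ctrl.capture(name): name is "side" or "top" or "wrist"; returns (picture, depth): 420x560x3 uint8, red, green, blue; 420x560 float32, mm along the optical axis (not along the pixel's ray), 0 where there is no reading.
- ctrl.camera_model(name): a dict with "fov_y" (degrees; the focal length in pixels is half the picture's height over the tangent of half this angle, whatever the lens; pixels are square), "cx", "cy" (the principal point, pixels), "dist_coeffs" ([k1, k2, p1, p2, k3] as OpenCV has them; the pictures are not rectified), "rvec" (rotation vector, rad) and "tvec" (3), from world to camera coordinates, as OpenCV has them. Camera axes: x right, y down, z forward; pixel columns grow to the right and rows downward; lengths in mm; the calibration is good to about 2 mm. A picture is of the moment at which its call begins: read the wrist's pose just before it. camera_model takes no time and is no camera call; for the wrist camera it gives the pose at the moment of the call.
- ctrl.finish_job(): hands the job in, once; it reports no verdict.
The state is a dict: "time_s": time; "joints": joint angles; "dq": joint speeds; "tau": joint torques, N m; "eef_pos": TCP position; "ee_rot": TCP orientation; "force": force on the tool from outside, world axes, zero at the start; "wrist_torque": the same for the moment, N m; "grip_width": opening from 0.0 (shut) to 1.0 (fully open).
Only numpy, scipy, OpenCV 4.12 (cv2) and the standard library are available. Lean on these libraries where they do the work, as an engineer would, in place of code of your own. Each camera call takes 0.05 s, during which the arm holds its last target.

### The job

Stand the open candle jar upright in the round nest of the hand press, then set the wooden lid squarely in the jar's mouth. Then bring the press's spring-return lever down by its red grip until the lever lies level, its sprung foot squeezing the lid's seal, and finish while still holding it there: do not let go. Leave the other things on the bench where they are.

Things in the scene. Friction and masses are not known exactly. Their poses are not given: they have to be found in the camera images.
- jar_center (a point): Centre of the open candle jar, half-way up. Dark red glass, cream wax, wick stub, the only lidless jar outside the crates. 75 mm tall: straight body 62 mm in diameter up to 53 mm, then a threaded neck 55 mm outside, 49 mm inside, the mouth open 17 mm down to the wax. About 0.25 kg. z points up out of the mouth.
- lid_center (a point): Centre of the loose lid, half-way up its 16 mm. A pale wooden disc 60 mm in diameter, 9 mm thick, over a white plug (the seal) 41 mm in diameter, 7 mm deep; about 35 g. It lies plug down. Fitted, the plug is in the jar's mouth with 4 mm clearance all round and the disc rests on the rim: this point is then 76 mm above the jar's underside.
- press: The hand press, bolted down: a grey-green base plate 12 mm thick, 130 mm wide (y), from 72 mm in front (-x) to 163 mm behind (+x) its origin, which lies on the bench under the nest's centre. Two upright cheeks 165 mm high, 95 to 140 mm behind the origin, 117 mm over their outsides, carry the lever. z up.
- nest (a point): Where the centre of the jar's underside belongs: centre of the floor of the white nest ring on the press's base plate, 12 mm above the bench. Ring 74 mm inside, 90 mm outside, 10 mm high. Its axes are the press's: x points from the nest towards the hinge, z up.
- lever_hinge (a point): Middle of the lever's hinge pin, 110 mm behind the nest's centre (along the press's +x) and 150 mm above the bench. The hinge axis is the press's y axis. Same axes as the press.
- lever (a joint): Lever angle, rad. 0: raised against its stop by the return spring, leaning back 15 degrees past upright. Grows as the lever comes forward over the nest and down; 1.833: level, its end 185 mm from the hinge towards the press's -x; stop at 2.00. Let go, it springs back to 0. A yoke of two flat side arms, 90 mm over the outsides, the sprung foot between them.
- grip: Red grip, a bar 18 mm in diameter, 70 mm long across the yoke's end, parallel to the hinge axis; origin at its middle, 185 mm from the hinge axis. Turns freely on its core; its y lies along the bar. Raised: 329 mm above the bench, 48 mm behind the hinge. Lever level: 150 mm above the bench, 185 mm in front of it. Takes 1 to 4 N to bring down, rising to 12 N once the foot bears on the lid.
- pad: The foot's round pad, 42 mm in diameter; origin at the centre of its black underside. The foot hangs plumb from a pivot on the lever 110 mm from the hinge, pad 68 mm below the pivot; it slides up against a spring (2 N + 1 N per mm). It meets the lid on the jar in the nest about 0.13 rad before level and is pushed in 14 mm, about 17 N, at level.
- candle_a: A finished candle, like the jar but with its wooden lid on, 84 mm tall; origin at the centre of its underside. To be left alone.
- candle_b: Another finished candle with its lid on, 84 mm tall; origin at the centre of its underside. To be left alone.
- label_roll: A roll of cream labels standing on its end, 90 mm in diameter, 50 mm tall; origin at the centre of its underside. To be left alone.
- wick_bar: A flat aluminium wick-centring strip, 120 x 22 x 5 mm; origin at the centre of its underside. To be left alone.
- scraper: A flat steel scraper with a wooden handle, 0.2 m long, lying on the bench. To be left alone.
- pitcher: A steel pouring pitcher, 110 mm in diameter, 150 mm tall; origin at the centre of its underside. To be left alone.
Things that resemble listed ones, but are neither listed nor needed, are in the scene too. Of the things that look like the part that bears lid_center, the smallest one is meant.

How it is judged (in metres and radians):
On the way, in this order (a step that is already met when the one before it is completed fails the run):
1. the jar stands upright in the nest, let go (horizontal distance between jar_center and nest below 0.008 m and z of jar_center in the frame of nest below 0.0405 m and angle between jar_center's own z axis and vertical below 0.06 rad and contact force between the fingers and jar below 0.1 N), for 0.2 s.
2. the lid is seated in the mouth of the jar in the nest, let go (horizontal distance between jar_center and nest below 0.008 m and horizontal distance between lid_center and jar_center below 0.006 m and z of lid_center in the frame of jar_center between 0.035 and 0.041 m and angle between the z axis of lid_center and the z axis of jar_center, either way round below 0.06 rad and contact force between the fingers and lid below 0.1 N), for 0.2 s.
3. the lever is brought down level, its foot bearing on the lid (value of joint lever between 1.763 and 1.903 rad and contact force between pad and lid above 8 N), for 0.3 s.
At the end, for the whole second after the job is handed in: Still held down by its grip, the lever is level within 4 degrees and the pad presses the lid with 8 to 28 N; the jar stands upright on the nest's floor within 8 mm of its centre, the lid lies flat on the jar's rim within 6 mm of its centre (all of step 3 and contact force between pad and lid below 28 N and contact force between any of the fingers, the arm and grip above 2 N and horizontal distance between jar_center and nest below 0.008 m and z of jar_center in the frame of nest below 0.0405 m and angle between jar_center's own z axis and vertical below 0.06 rad and horizontal distance between lid_center and jar_center below 0.006 m and z of lid_center in the frame of jar_center between 0.035 and 0.041 m and angle between the z axis of lid_center and the z axis of jar_center, either way round below 0.06 rad); the arm keeps its last pose, push and grip.
It fails at once if the jar is tipped over (angle between jar_center's own z axis and vertical above 0.6 rad).
It fails at once if one of the other things on the bench is shoved by more than 30 mm (distance of any of candle_a, candle_b, label_roll, wick_bar, scraper, pitcher from where it was at the start of the episode above 0.03 m).
It also fails if it takes over 67 s, if anything falls off the work surface, if the arm or the gripper's body presses on something with over 40 N, if the wrist force passes 120 N, or if a joint passes its speed limit or range.

## Working session

There is one attempt and no reset: what is moved stays moved. The work goes in short steps, Python scripts to look and compute and a tool call to move; the robot and the scene stay as the last step left them, time stands still between calls to the robot, and variables do not carry over. Pictures are saved under pics/ and viewed, and the job is handed in when it is done.

Besides the shell and the picture viewer there is one more tool, called after "Request:" by a JSON object that holds its "api" and its "payload", one argument or row to a line. move_arm: Moves the arm, as the interface text tells. Its arguments: {"type":"object","properties":{"series":{"type":"array","items":{"type":"array"}},"force":{"type":"number"}},"required":["series"]}

```bash
ls; mkdir -p pics
python3 - <<'E'
from rig import ctrl
import cv2,pickle
print(ctrl.sense())
for n in ("top","side","wrist"):
    m=ctrl.camera_model(n); p,d=ctrl.capture(n)
    print(n,m)
    pickle.dump((p,d,m),open(f"{n}0.pkl","wb"))
    cv2.imwrite(f"pics/{n}0.png",cv2.cvtColor(p,cv2.COLOR_RGB2BGR))
E
```

```text
pics
{'time_s': 0.0, 'joints': array([-1.41941692e+00,  3.13406589e-01,  1.49844780e+00,  1.14536955e-06,
        1.33100193e+00, -2.23387326e-01]), 'dq': array([-8.44448757e-05, -1.16653454e-04, -6.30065859e-04, -1.33479082e-03,
        1.48382222e-03, -8.92041739e-04]), 'tau': array([-8.46345156e-04, -4.12261212e+01, -2.59745765e+01, -2.59525850e-04,
        4.13908157e-03, -5.98839165e-06]), 'eef_pos': array([ 192.14739069, -488.38765392,  303.3531999 ]), 'ee_rot': array([-6.31399794e-04,  9.82494877e-01,  1.86288535e-01,  2.32992933e-05]), 'force': array([0.28691375, 0.601871  , 0.35541109]), 'wrist_torque': array([0.01408866, 0.00772467, 0.02507444]), 'grip_width': 0.9990685808328872}
top {'fov_y': 51.66532698320199, 'cx': 280.6178782062971, 'cy': 207.38025457431615, 'dist_coeffs': array([-0.00826575,  0.        ,  0.        ,  0.        ,  0.        ]), 'rvec': array([ 2.21876995, -2.18792407,  0.05297736]), 'tvec': array([ -44.60234351,  536.25154417, 1370.30742182])}
side {'fov_y': 57.46990730848149, 'cx': 277.6576237285975, 'cy': 206.10419959088821, 'dist_coeffs': array([-0.04910615,  0.        ,  0.        ,  0.        ,  0.        ]), 'rvec': array([ 2.23381876, -0.22244177,  0.13712769]), 'tvec': array([-547.23335247,  187.47834534, 1119.57228022])}
wrist {'fov_y': 62.92009874224126, 'cx': 275.73690805790415, 'cy': 210.11590682293294, 'dist_coeffs': array([0.01397513, 0.        , 0.        , 0.        , 0.        ]), 'rvec': array([-2.39998429,  1.63214466,  0.22994562]), 'tvec': array([-524.90862555,  -37.03441947,  378.48994037])}
```

View pics/top0.png

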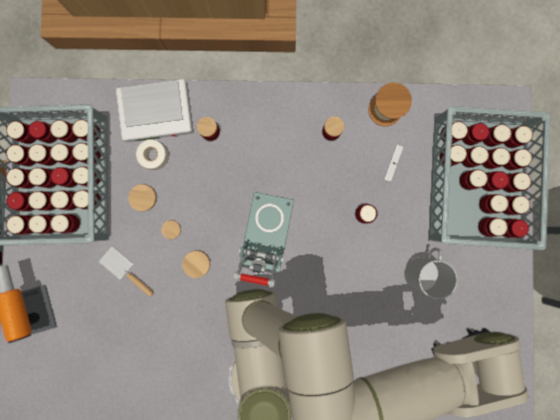

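View pics/side0.png

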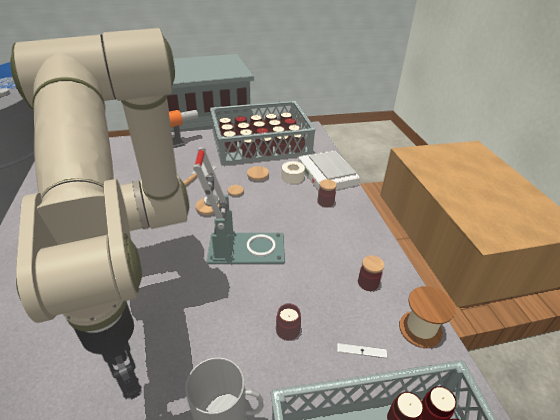

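View pics/wrist0.png

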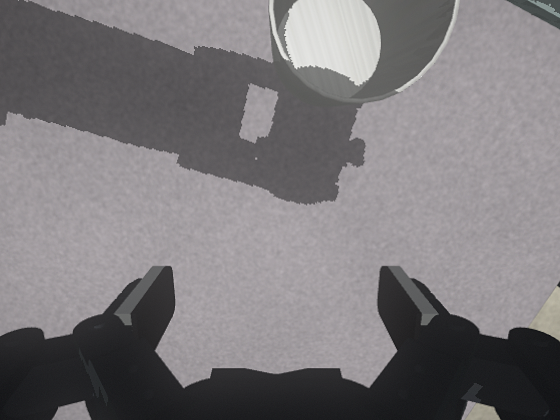

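The top view shows the jar at (366,213), the only lidless jar outside the crates. The press nest is at (270,218) with its hinge end towards the robot. There are three discs: (142,197), (171,230) and (196,264). I'll measure them all.

```bash
cat > h.py <<'E'
import numpy as np,cv2,pickle
from scipy.spatial.transform import Rotation as R
def K(m,h=420):
    f=h/2/np.tan(np.radians(m['fov_y'])/2); return np.array([[f,0,m['cx']],[0,f,m['cy']],[0,0,1]])
def ray(m,uv):
    p=cv2.undistortPoints(np.array(uv,float).reshape(-1,1,2),K(m),m['dist_coeffs']).reshape(-1,2)
    return np.c_[p,np.ones(len(p))]
def Rt(m): return cv2.Rodrigues(m['rvec'])[0],m['tvec']
def plane(m,uv,z):   # world points at height z
    r,t=Rt(m); c=-r.T@t; d=ray(m,uv)@r; return c+d*((z-c[2])/d[:,2])[:,None]
def cloud(m,d):
    v,u=np.mgrid[0:d.shape[0],0:d.shape[1]]
    r,t=Rt(m); P=(ray(m,np.c_[u.ravel(),v.ravel()])*d.ravel()[:,None]-t)@r
    P[d.ravel()==0]=np.nan; return P.reshape(*d.shape,3)
def proj(m,X): return cv2.projectPoints(np.array(X,float).reshape(-1,3),m['rvec'],m['tvec'],K(m),m['dist_coeffs'])[0].reshape(-1,2)
def circ(m,mask,z):  # contour -> world circle at z
    cs=cv2.findContours(mask.astype(np.uint8),cv2.RETR_EXTERNAL,cv2.CHAIN_APPROX_NONE)[0]
    c=max(cs,key=cv2.contourArea).reshape(-1,2); P=plane(m,c,z)[:,:2]
    (x,y),rad=cv2.minEnclosingCircle(P.astype(np.float32)); 
    A=np.c_[2*P,np.ones(len(P))]; s=np.linalg.lstsq(A,(P**2).sum(1),rcond=None)[0]
    return s[:2],np.sqrt(s[2]+s[:2]@s[:2]),rad
def load(n): return pickle.load(open(n,'rb'))
E
python3 - <<'E'
from h import *
p,d,m=load('top0.pkl')
hsv=cv2.cvtColor(p,cv2.COLOR_RGB2HSV)
P=cloud(m,d)
for n,(u,v) in dict(bench=(330,180),jar=(366,213),l1=(142,197),l2=(171,230),l3=(196,264),nest=(270,218),ca=(207,127),cb=(334,127),grip=(256,281)).items():
    print(n,P[v,u].round(1),hsv[v,u])
# lids by height/colour
for n,(u,v),z in (('l1',(142,197),16),('l2',(171,230),16),('l3',(196,264),16)):
    w=np.zeros(d.shape,bool); w[v-22:v+22,u-22:u+22]=1
    mk=w&(hsv[...,1]>70)&(hsv[...,2]>100)&(hsv[...,0]<25)
    print(n,circ(m,mk,z),mk.sum())
im=cv2.cvtColor(p,cv2.COLOR_RGB2BGR)
a=cv2.resize(im[180:285,115:225],None,fx=5,fy=5,interpolation=cv2.INTER_CUBIC)
cv2.imwrite('pics/lids.png',a)
b=cv2.resize(im[185:295,225:385],None,fx=5,fy=5,interpolation=cv2.INTER_CUBIC)
cv2.imwrite('pics/press.png',b)
E
```

```text
bench [ 627.5 -194.7    3. ] [  0   6 159]
jar [ 521.3 -300.6   55.7] [ 21  37 234]
l1 [562.8 400.2  25.6] [ 17 108 193]
l2 [460.1 308.6  16.4] [ 17 106 203]
l3 [nan nan nan] [ 18 101 212]
nest [502.5  -3.8  12.2] [ 77  32 168]
ca [775.4 190.7  82.8] [ 17 102 202]
cb [ 780.9 -195.7   84.3] [ 17 104 202]
grip [344.3  21.9 336.8] [  2 200 193]
l1 (array([562.64873612, 403.88914098]), np.float64(41.994964347462364), 43.76732635498047) 587
l2 (array([462.45000177, 309.83440453]), np.float64(28.41469324810571), 29.935441970825195) 281
l3 (array([354.74926957, 228.23782826]), np.float64(41.75792667497374), 43.3464241027832) 591
```

View pics/lids.png

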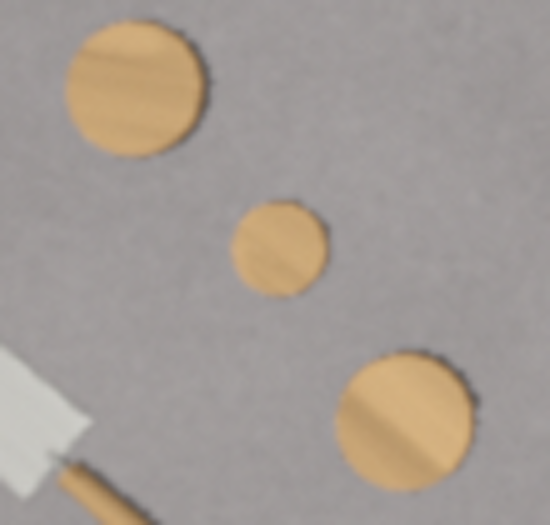

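View pics/press.png

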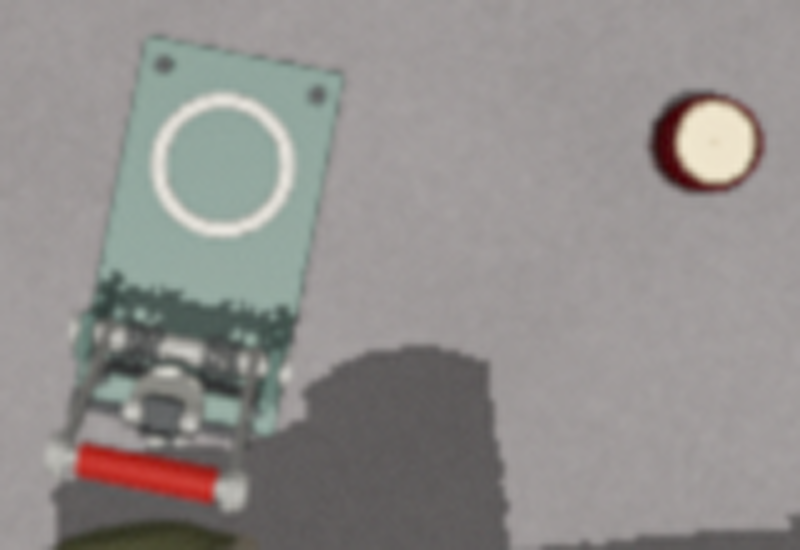

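The crop shows three pale discs at (142,197), (171,230) and (196,264). Their measured radii are 42, 28.4 and 42 mm. The middle one, (171,230), is the 60 mm lid because it is the smallest. Next: nest, press yaw and jar.

Run:
```python
from h import *
p,d,m=load('top0.pkl')
hsv=cv2.cvtColor(p,cv2.COLOR_RGB2HSV); P=cloud(m,d)
w=np.zeros(d.shape,bool); w[198:238,250:290]=1
mk=w&(hsv[...,1]<18)&(hsv[...,2]>185)
print('nest',circ(m,mk,22),mk.sum())
mk=cv2.inRange(hsv,(70,25,80),(95,255,255)); mk[:185]=0;mk[245:]=0;mk[:,:235]=0;mk[:,300:]=0
c=lambda x,y:(225+x/5-.4,185+y/5-.4)
pl=plane(m,[c(148,35),c(343,73),c(100,280),c(295,330)],12); print(pl.round(1))
print('front width',np.linalg.norm(pl[0]-pl[1]))
for a,b in((1,0),):
    e=pl[a]-pl[b];print('yaw y-axis dir',np.degrees(np.arctan2(e[1],e[0])))
for a,b in((0,2),(1,3)):
    e=pl[b]-pl[a];print('edge x-axis',np.degrees(np.arctan2(e[1],e[0])))
# nest from the plate: midpoint of front + 72 along x
# jar wax disc z=58, red silhouettes
w[:]=0;w[195:232,348:385]=1
wax=w&(hsv[...,1]<70)&(hsv[...,1]>20)&(hsv[...,2]>200)&(hsv[...,0]<35)
print('wax',circ(m,wax,58),circ(m,wax,75),wax.sum())
# grip
g=cv2.inRange(hsv,(0,150,80),(8,255,255))>0; w[:]=0; w[268:292,235:285]=1; g&=w
ys,xs=np.nonzero(g); pts=P[g]; pts=pts[~np.isnan(pts[:,0])]
print('grip',np.nanmedian(pts,0),len(pts)); r=cv2.minAreaRect(np.c_[xs,ys].astype(np.float32));print(r, plane(m,[r[0]],338))
e=[c(77,460),c(218,487)];q=plane(m,e,335);print(q, np.degrees(np.arctan2(*(q[1]-q[0])[1::-1])))
# side camera
ps,ds,ms=load('side0.pkl'); im=cv2.cvtColor(ps,cv2.COLOR_RGB2BGR)
a=cv2.resize(im[140:350,185:325],None,fx=4,fy=4,interpolation=cv2.INTER_CUBIC)[:840]
cv2.imwrite('pics/s.png',cv2.resize(a,None,fx=.7,fy=.7))
```

```text
nest (array([503.96113213,  -0.97287274]), np.float64(43.97941139637786), 45.717506408691406) 237
[[585.9  47.8  12. ]
 [563.5 -76.8  12. ]
 [429.7  75.7  12. ]
 [399.8 -48.4  12. ]]
front width 126.63788119273443
yaw y-axis dir -100.2293763903358
edge x-axis 169.87837955796118
edge x-axis 170.16452025474265
wax (array([ 521.28911897, -305.0306578 ]), np.float64(21.407617883949325), 23.03502655029297) (array([ 520.75111401, -301.50941824]), np.float64(21.134754882156514), 22.741413116455078) 171
grip [349.11795721  26.64465186 337.7789095 ] 177
((253.8075408935547, 279.02642822265625), (26.66040802001953, 6.757246017456055), 10.619654655456543) [[349.12700426  27.20413693 338.        ]]
[[354.15578633  60.87889783 335.        ]
 [342.05730612  -7.58374375 335.        ]] -100.02164487198206
```

View pics/s.png

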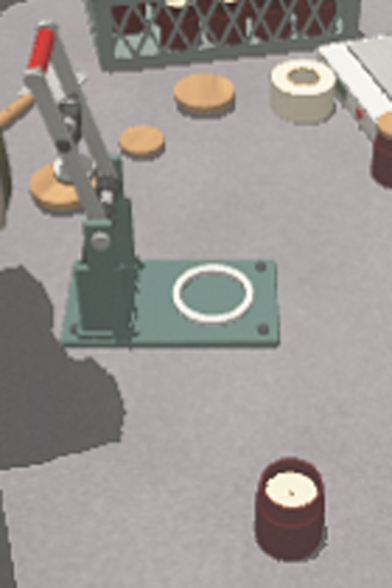

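Run:
```python
from h import *
p,d,m=load('wrist0.pkl')
T=np.array([192.147,-488.388,303.35]); q=np.array([-6.314e-4,.982495,.1862885,2.33e-5])
Rm=R.from_quat(q[[1,2,3,0]]).as_matrix(); print(Rm.round(3))
r,t=Rt(m); print('cam in tool',(Rm.T@(-r.T@t-T)).round(1))
P=(cloud(m,d)-T)@Rm
for uv in [(160,275),(165,300),(130,310),(172,268),(382,268),(390,300),(150,300),(405,300),(150,380),(260,371)]:
    print(uv,P[uv[1],uv[0]].round(1))
print('zmax finger', np.nanmax(P[...,2][(d<200)&(d>0)]))
# proj check jar etc in side camera
ps,ds,ms=load('side0.pkl'); P=cloud(ms,ds)
ax=np.radians(170); ex=np.array([np.cos(ax),np.sin(ax),0]); ey=np.array([-ex[1],ex[0],0]); N=np.array([504,-1,12])
for n,X in dict(nest=N,hingeL=N+110*ex+[0,0,138]+45*ey,hinge=N+110*ex+[0,0,138],grip=N+158*ex+[0,0,317],jarbot=[521,-303,0],jartop=[521,-303,75],lid=[462.5,309.8,16]).items(): print(n,np.round(X,1),proj(ms,X).round(1), proj(load('top0.pkl')[2],X).round(1))
```

```text
[[ 0.931  0.366 -0.   ]
 [ 0.366 -0.931  0.001]
 [ 0.    -0.001 -1.   ]]
cam in tool [ 69.4   0.1 -70.4]
(160, 275) [ 10.7 -42.9  46.4]
(165, 300) [ -0.4 -42.3  47.4]
(130, 310) [ 10. -45.  24.]
(172, 268) [-108.7 -122.1  301.7]
(382, 268) [ 8.7 43.2 56.7]
(390, 300) [ 1.3 43.3 44.6]
(150, 300) [  7.6 -42.5  33.9]
(405, 300) [ 9.5 43.  30.9]
(150, 380) [ 16.3 -25.6 -11.8]
(260, 371) [10.4 -3.5 -2.6]
zmax finger 155.04970250321912
nest [504  -1  12] [[260.5 245. ]] [[269.1 217.5]]
hingeL [387.9 -26.2 150. ] [[221.  221.2]] [[276.4 257.5]]
hinge [395.7  18.1 150. ] [[222.2 211.1]] [[260.9 254.5]]
grip [348.4  26.4 329. ] [[199.1 158. ]] [[254.3 278.9]]
jarbot [ 521 -303    0] [[287.4 328.3]] [[363.2 213.6]]
jartop [ 521 -303   75] [[288.6 310.6]] [[368.1 212.9]]
lid [462.5 309.8  16. ] [[235.1 188.3]] [[170.7 229.2]]
```

Run:
```python
from h import *
ps,ds,ms=load('side0.pkl'); hsv=cv2.cvtColor(ps,cv2.COLOR_RGB2HSV)
# jar silhouette in side: cloud of jar
P=cloud(ms,ds)
q=P[295:345,268:310].reshape(-1,3); q=q[(q[:,2]>8)&(q[:,2]<50)]
s=np.linalg.lstsq(np.c_[2*q[:,:2],np.ones(len(q))],(q[:,:2]**2).sum(1),rcond=None)[0]
print(s[:2],np.sqrt(s[2]+s[:2]@s[:2]),len(q))
q=P[300:345,268:310].reshape(-1,3); q=q[(q[:,2]>53)&(q[:,2]<62)]; print('wax',q.mean(0),len(q))
l=P[183:195,226:246].reshape(-1,3); print('lid',np.nanmedian(l,0))
n=P[235:256,245:278].reshape(-1,3); n=n[(n[:,2]>19)]; print('ring',len(n),np.nanmean(n,0))
```

```text
[ 519.87735712 -307.29144191] 30.3256392759094 243
wax [ 519.79175294 -306.56344671   57.31879948] 275
lid [464.26819834 317.14973612   9.61933534]
ring 86 [502.70642801  -8.27170557  20.41900637]
```

Request:
{"api": "move_arm", "payload": {
  "series": [
    [[50,-7,7],-10,1],
    [[100,-14,14],-20,1],
    [[160,-22,21],-30,1],
    [[220,-30,28],-40,1],
    [[280,-38,36],-49,1],
    [[330,-45,43],-58.5,1],
    [[372,-51,50],-58.5,1],
    [[372,-51,50],-58.5,1],
    [[372,-51,50],-58.5,1]
  ]
}}

```text
time_s: 1.27
eef_pos: [519.3, -305.2, 253.7]
ee_rot: [-0.0, 0.766, 0.643, -0.0]
force: [-0.0, -1.2, 0.4]
grip_width: 1.004
```

```bash
cat > look.py <<'E'
import sys
from h import *
from rig import ctrl
def look(n,tag):
    s=ctrl.sense(); m=ctrl.camera_model(n); p,d=ctrl.capture(n)
    pickle.dump((p,d,m,s),open(tag+'.pkl','wb')); cv2.imwrite(f'pics/{tag}.png',cv2.cvtColor(p,cv2.COLOR_RGB2BGR))
    print(s['time_s'],s['joints'].round(4),s['eef_pos'].round(2),s['ee_rot'].round(4),s['force'].round(2),round(s['grip_width'],3)); return p,d,m,s
if __name__=='__main__': look(sys.argv[1],sys.argv[2])
E
python3 look.py wrist w1
```

```text
1.275 [-7.2550e-01  5.2260e-01  1.3226e+00 -3.0000e-04  1.2970e+00 -5.5030e-01] [ 519.32 -305.17  253.7 ] [-3.000e-04  7.662e-01  6.426e-01 -2.000e-04] [-0.03 -1.22  0.4 ] 1.004
```

View pics/w1.png

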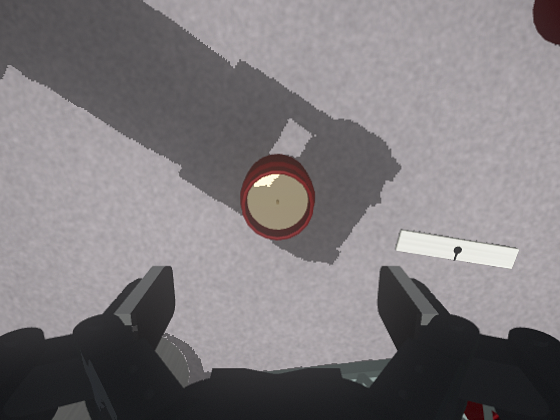

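Run:
```python
from h import *
p,d,m,s=load('w1.pkl')
im=cv2.cvtColor(p,cv2.COLOR_RGB2BGR)[145:250,225:330]
cv2.imwrite('pics/j1.png',cv2.resize(im,None,fx=5.5,fy=5.5,interpolation=cv2.INTER_CUBIC))
# candidates: overlay predicted circles
o=cv2.cvtColor(p,cv2.COLOR_RGB2BGR)
th=np.linspace(0,2*np.pi,60)
o=cv2.resize(o,None,fx=4,fy=4,interpolation=cv2.INTER_CUBIC)
for rr,z,c in((27.5,75,(0,255,0)),(24.5,58,(255,0,0)),(31,53,(0,255,255)),(31,0,(255,255,0))):
    X=np.c_[520+rr*np.cos(th),-305+rr*np.sin(th),0*th+z]
    cv2.polylines(o,[np.int32(proj(m,X)*4+2)],True,c,1)
cv2.imwrite('pics/j2.png',o[580:1000,900:1320])
q=plane(m,[(278,207)],75);print(q)
```

```text
[[ 520.76460963 -304.89963464   75.        ]]
```

View pics/j2.png

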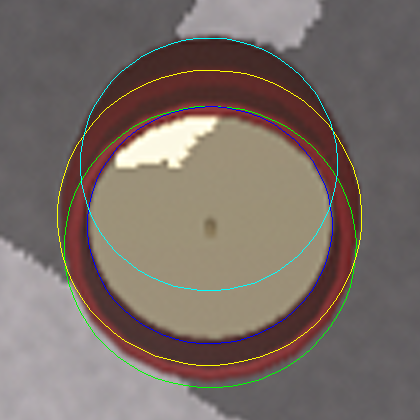

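Request:
{"api": "move_arm", "payload": {
  "series": [
    [[0,1,40],0,1],
    [[0,1,80],0,1],
    [[0,1,120],0,1],
    [[0,1,150],0,1],
    [[0,1,160],0,1],
    [[0,1,160],0,1],
    [[0,1,160],0,0.5],
    [[0,1,160],0,0.5],
    [[0,1,160],0,0.5],
    [[0,1,160],0,0.5]
  ],
  "force": 45
}}

```text
time_s: 2.58
eef_pos: [521.0, -305.5, 95.6]
ee_rot: [0.001, 0.766, 0.643, -0.0]
force: [-2.0, 0.8, 5.7]
grip_width: 0.714
```

```bash
python3 look.py wrist w2;python3 look.py side s2
```

```text
2.575 [-7.241e-01  7.091e-01  1.460e+00 -4.000e-04  9.704e-01 -5.490e-01] [ 520.97 -305.54   95.6 ] [ 0.0011  0.7662  0.6426 -0.    ] [-1.96  0.77  5.7 ] 0.714
2.625 [-7.241e-01  7.091e-01  1.460e+00 -4.000e-04  9.704e-01 -5.489e-01] [ 520.96 -305.53   95.6 ] [ 0.0011  0.7662  0.6426 -0.    ] [-1.39 -0.26  6.21] 0.714
```

View pics/w2.png

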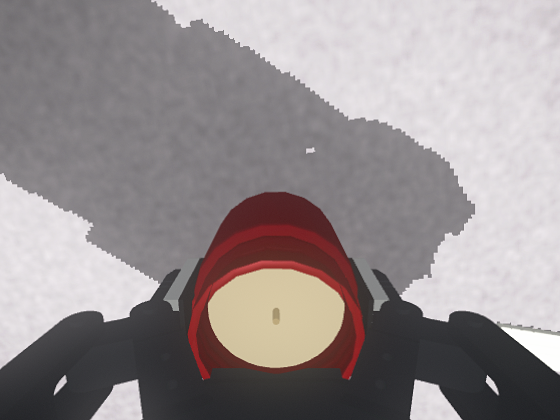

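View pics/s2.png

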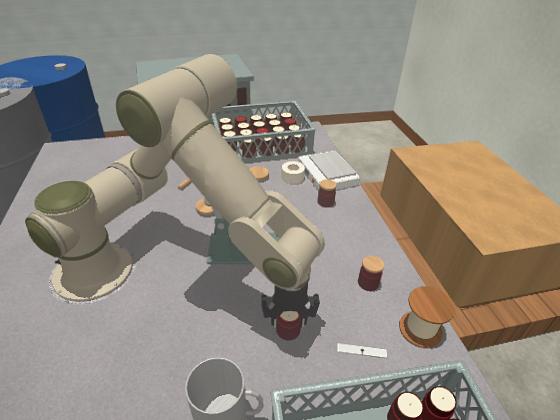

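Run:
```python
from h import *
from scipy.optimize import least_squares
D=[((-1.4194,.3134,1.4984),(192.15,-488.39,303.35)),((-.7255,.5226,1.3226),(519.32,-305.17,253.7)),((-.7241,.7091,1.46),(520.97,-305.54,95.6))]
def f(v):
    L1,L2,H,off=v; o=[]
    for (a,b,c),X in D:
        r=L1*np.sin(b)+L2*np.sin(b+c); z=H+L1*np.cos(b)+L2*np.cos(b+c)
        o+=[r*np.cos(a)-off*np.sin(a)-X[0], r*np.sin(a)+off*np.cos(a)-X[1], z-X[2]]
    return o
s=least_squares(f,[450,400,0,116]);print(s.x,s.fun.round(2))
L1,L2,H,off=s.x
p,d,m,st=load('s2.pkl'); P=cloud(m,d)
for uv in[(282,270),(270,240),(230,180),(200,130),(150,115),(290,235)]: print(uv,P[uv[1],uv[0]].round(0))
```

```text
[405.42225246 400.05861853  12.3974841  116.26434389] [ 0.23 -1.69 -0.76 -2.67  2.38  1.6   1.43 -1.24 -0.84]
(282, 270) [ 484. -367.  300.]
(270, 240) [ 467. -331.  348.]
(230, 180) [ 405. -241.  434.]
(200, 130) [ 359. -178.  512.]
(150, 115) [ 274. -187.  554.]
(290, 235) [ 517. -290.  316.]
```

```bash
cat >> h.py <<'E'
def arm(X,L1=405.4,L2=400,H=12.4,off=116.3,L3=206):
    r=np.sqrt(X[0]**2+X[1]**2-off**2); az=np.arctan2(X[1],X[0])-np.arcsin(off/np.hypot(X[0],X[1]))
    z=X[2]-H; D=np.hypot(r,z); el=np.arctan2(r,z)
    b=el-np.arccos((L1**2+D**2-L2**2)/(2*L1*D)); pit=np.arctan2(r-L1*np.sin(b),z-L1*np.cos(b))
    return az,b,pit-b,np.pi-pit,pit   # j1,j2,j3,j5,pitch
E
python3 - <<'E'
from h import *
for X in [(504,-1,106),(504,-1,250),(504,-1,150),(348,26.5,383),(577.9,-14,204)]:
    a=arm(X); dn=a[4]-np.pi/2; wz=X[2]+206
    print(X,np.round(a,3),'forearm slope deg',np.degrees(dn), 'axis z at 155 behind',wz+155*np.tan(dn),'perp clearance to grip top', (wz+155*np.tan(dn)-338)*np.cos(dn))
E
```

```text
(504, -1, 106) [-0.235  0.488  1.804  0.849  2.293] forearm slope deg 41.37474602686051 axis z at 155 behind 448.529509698257 perp clearance to grip top 82.94161817627574
(504, -1, 250) [-0.235  0.299  1.655  1.187  1.955] forearm slope deg 21.991312215292563 axis z at 155 behind 518.5967274416932 perp clearance to grip top 167.4566261595183
(504, -1, 150) [-0.235  0.419  1.772  0.95   2.192] forearm slope deg 35.570996986046396 axis z at 155 behind 466.85046770440607 perp clearance to grip top 104.80636823457311
(348, 26.5, 383) [-0.264 -0.173  1.816  1.499  1.643] forearm slope deg 4.118406675496641 axis z at 155 behind 600.1605900073996 perp clearance to grip top 261.48362907446307
(577.9, -14, 204) [-0.227  0.516  1.469  1.157  1.985] forearm slope deg 23.732731887650992 axis z at 155 behind 478.1458805339599 perp clearance to grip top 128.2941385621558
```

Request:
{"api": "move_arm", "payload": {
  "series": [
    [[0,0,-40],0,0.5],
    [[0,0,-90],0,0.5],
    [[40,-15,-120],0,0.5],
    [[100,-40,-120],0,0.5],
    [[150,-60,-120],0,0.5],
    [[190,-70,-120],0,0.5],
    [[190,-70,-120],0,0.5],
    [[190,-70,-120],0,0.5]
  ]
}}

```text
time_s: 3.68
eef_pos: [485.0, -106.2, 214.3]
ee_rot: [0.0, 0.766, 0.643, 0.0]
force: [0.1, -0.0, -2.9]
grip_width: 0.712
```

```bash
python3 look.py wrist w3
```

```text
3.675 [-4.5200e-01  3.4300e-01  1.7063e+00 -3.0000e-04  1.0913e+00 -2.7700e-01] [ 484.97 -106.24  214.29] [5.000e-04 7.662e-01 6.426e-01 1.000e-04] [ 0.11 -0.03 -2.88] 0.712
```

View pics/w3.png

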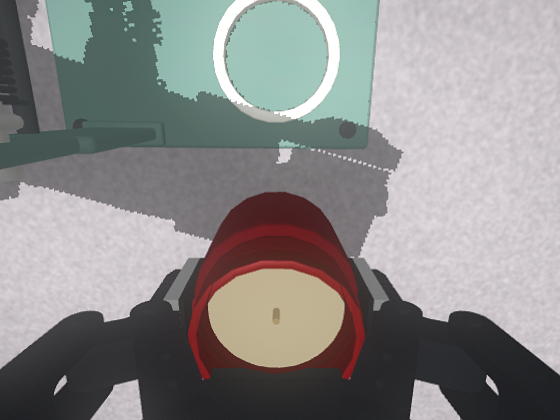

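Run:
```python
from h import *
p,d,m,s=load('w3.pkl')
hsv=cv2.cvtColor(p,cv2.COLOR_RGB2HSV)
g=cv2.inRange(p,(225,225,225),(255,255,255)); g[125:]=0; g[:,:205]=0; g[:,345:]=0
n,l,st,_=cv2.connectedComponentsWithStats(g); k=1+np.argmax(st[1:,4]); mk=l==k
pts=np.argwhere(mk)[:,::-1]; X=plane(m,pts,22)[:,:2]
from scipy.optimize import least_squares
# radial quantiles: annulus 37..45, robust fit
c=np.array([504,-1.])
for _ in range(20):
    v=X-c; r=np.linalg.norm(v,axis=1); a=np.round(np.degrees(np.arctan2(v[:,1],v[:,0]))/4)
    E=[X[a==k][r[a==k].argmax()] for k in np.unique(a)]
    E=np.array(E); sol=least_squares(lambda q:np.hypot(E[:,0]-q[0],E[:,1]-q[1])-q[2],[*c,45],loss='soft_l1'); c=sol.x[:2]
print(sol.x,np.abs(sol.fun).mean())
```

```text
[507.51802629  -2.64780857  40.60289438] 0.8793794670248073
```

Run:
```python
from h import *
p,d,m,s=load('w3.pkl')
o=cv2.resize(cv2.cvtColor(p,cv2.COLOR_RGB2BGR),None,fx=4,fy=4,interpolation=cv2.INTER_CUBIC)
th=np.linspace(0,2*np.pi,90)
for rr,z,c in((45,22,(0,0,255)),(37,22,(255,0,0)),(45,12,(0,120,0))):
    X=np.c_[504+rr*np.cos(th),-2+rr*np.sin(th),0*th+z]; cv2.polylines(o,[np.int32(proj(m,X)*4+2)],True,c,1)
cv2.imwrite('pics/n3.png',o[0:560,780:1440])
print(plane(m,[(213,55),(340,55),(276,123),(368,148),(378,5)],22).round(1))
```

```text
[[460.1   7.2  22. ]
 [547.9  -8.2  22. ]
 [495.7 -45.9  22. ]
 [561.  -76.   22. ]
 [576.9  18.1  22. ]]
```

View pics/n3.png

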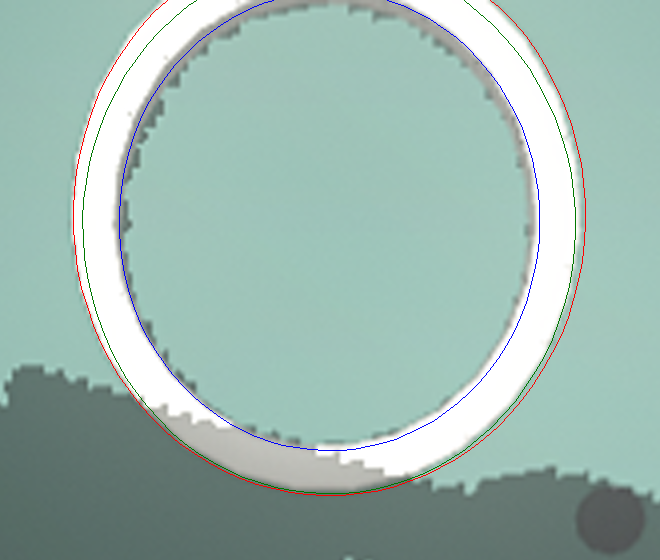

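Request:
{"api": "move_arm", "payload": {
  "series": [
    [[50,0,0],0,0.5],
    [[105.5,0,0],0,0.5],
    [[105.5,0,30],0,0.5],
    [[105.5,0,64],0,0.5],
    [[105.5,0,64],0,0.5],
    [[105.5,0,64],0,0.5],
    [[105.5,0,64],0,0.5]
  ]
}}

```text
time_s: 4.6
eef_pos: [503.8, -2.4, 151.2]
ee_rot: [0.001, 0.766, 0.642, 0.001]
force: [-0.1, -0.0, -1.0]
grip_width: 0.714
```

```bash
python3 look.py side s4; python3 look.py wrist w4
```

```text
4.6 [-0.2377  0.4463  1.7465  0.      0.9464 -0.0622] [503.81  -2.37 151.21] [1.000e-03 7.664e-01 6.424e-01 7.000e-04] [-0.09 -0.04 -1.01] 0.714
4.65 [-0.2375  0.4464  1.7469 -0.      0.9462 -0.0621] [503.68  -2.27 151.04] [9.000e-04 7.663e-01 6.425e-01 6.000e-04] [ 0.31 -0.54 -2.39] 0.715
```

View pics/s4.png

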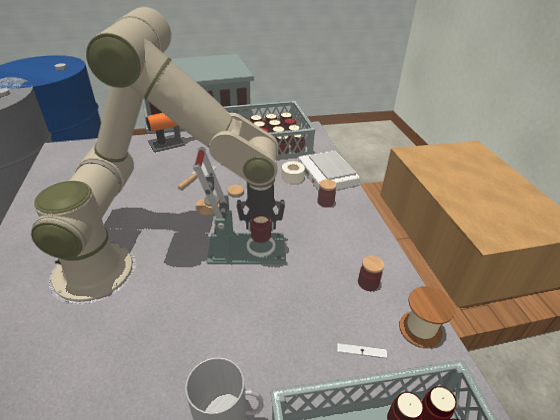

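View pics/w4.png

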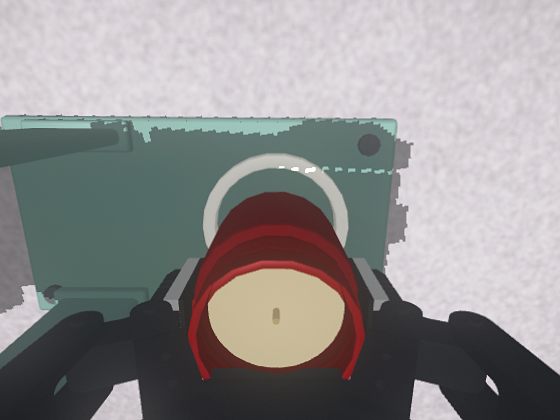

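Request:
{"api": "move_arm", "payload": {
  "series": [
    [[0,0,20],0,0.5],
    [[0,0,36],0,0.5],
    [[0,0,41],0,0.5],
    [[0,0,43],0,0.5],
    [[0,0,43],0,0.5],
    [[0,0,43],0,0.5]
  ]
}}

```text
time_s: 5.45
eef_pos: [503.2, -1.9, 107.6]
ee_rot: [0.0, 0.766, 0.643, 0.0]
force: [-4.6, 1.0, 6.0]
grip_width: 0.712
```

```bash
python3 look.py wrist w5;  python3 look.py side s5
python3 - <<'E'
import cv2
a=cv2.imread('pics/s5.png');cv2.imwrite('pics/s5c.png',cv2.resize(a[120:280,150:320],None,fx=3.5,fy=3.5,interpolation=cv2.INTER_CUBIC))
E
```

```text
5.45 [-2.3690e-01  5.1810e-01  1.7758e+00 -1.0000e-04  8.4740e-01 -6.2100e-02] [503.23  -1.88 107.59] [1.000e-04 7.661e-01 6.427e-01 1.000e-04] [-4.61  0.99  6.01] 0.712
5.5 [-0.2369  0.5181  1.7758 -0.      0.8474 -0.0621] [503.25  -1.88 107.61] [1.000e-04 7.662e-01 6.427e-01 1.000e-04] [-4.43  0.72  6.56] 0.708
```

View pics/s5c.png

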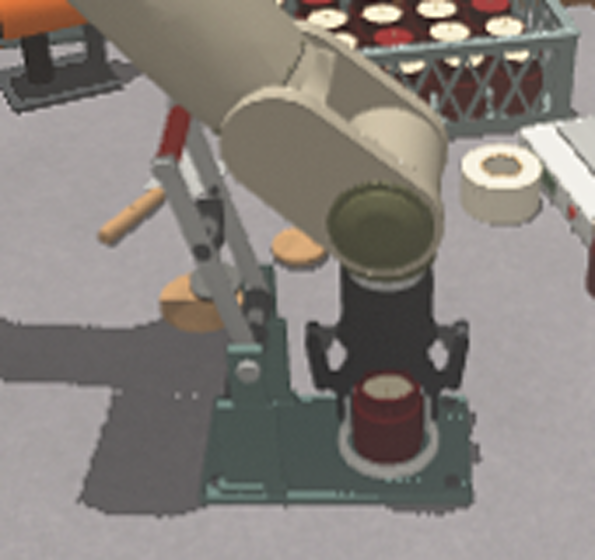

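Request:
{"api": "move_arm", "payload": {
  "series": [
    [[0,0,0],0,1],
    [[0,0,0],0,1],
    [[0,0,0],0,1],
    [[0,0,0],0,1],
    [[0,0,-30],0,1],
    [[0,0,-80],0,1],
    [[0,0,-120],0,1],
    [[0,0,-120],0,1],
    [[0,0,-120],0,1]
  ]
}}

```text
time_s: 6.68
eef_pos: [502.8, -1.8, 226.0]
ee_rot: [-0.001, 0.766, 0.643, -0.0]
force: [-0.1, -0.5, -0.4]
grip_width: 0.998
```

```bash
python3 look.py wrist w6
python3 - <<'E'
from h import *
p,d,m,s=load('w6.pkl')
o=cv2.resize(cv2.cvtColor(p,cv2.COLOR_RGB2BGR),None,fx=4,fy=4,interpolation=cv2.INTER_CUBIC)
th=np.linspace(0,2*np.pi,90)
for rr,z,c in((45,22,(0,0,255)),(37,22,(255,0,0)),(24.5,70,(255,255,0)),(27.5,87,(0,255,0))):
    X=np.c_[503.4+rr*np.cos(th),-2+rr*np.sin(th),0*th+z]; cv2.polylines(o,[np.int32(proj(m,X)*4+2)],True,c,1)
cv2.imwrite('pics/n6.png',o[500:1100,780:1480])
E
```

```text
6.675 [-0.2371  0.3422  1.6727  0.      1.128  -0.0621] [502.83  -1.84 226.05] [-6.000e-04  7.662e-01  6.426e-01 -4.000e-04] [-0.06 -0.54 -0.39] 0.998
```

View pics/n6.png

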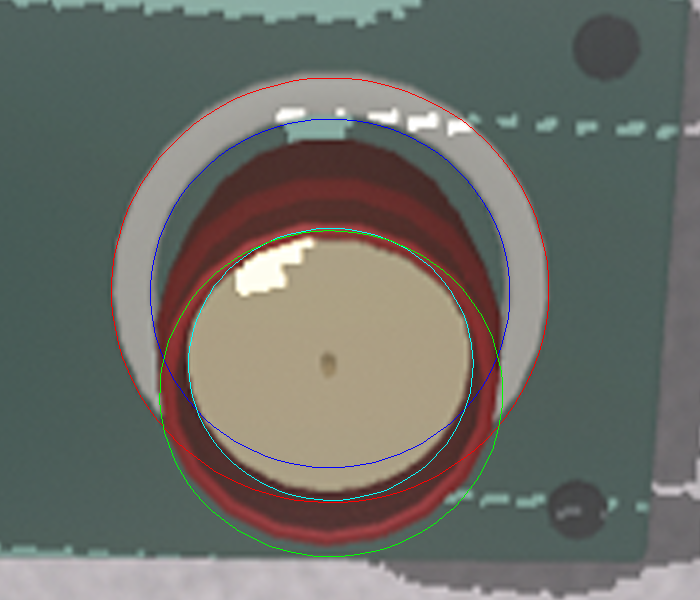

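Request:
{"api": "move_arm", "payload": {
  "series": [
    [[50,-10,0],0,1],
    [[105,-25,0],0,1],
    [[160,-45,0],0,1],
    [[215,-65,0],0,1],
    [[265,-82,10],0,1],
    [[300,-94,20],0,1],
    [[300,-94,20],0,1],
    [[300,-94,20],0,1]
  ]
}}

```text
time_s: 7.72
eef_pos: [462.8, 309.3, 206.1]
ee_rot: [-0.0, 0.766, 0.643, -0.001]
force: [-0.3, -0.3, 0.1]
grip_width: 1.0
```

```bash
python3 look.py wrist w7
python3 - <<'E'
from h import *
p,d,m,s=load('w7.pkl')
hsv=cv2.cvtColor(p,cv2.COLOR_RGB2HSV); P=cloud(m,d)
mk=(hsv[...,1]>70)&(hsv[...,2]>90)&(hsv[...,0]<25)
n,l,st,ce=cv2.connectedComponentsWithStats(mk.astype(np.uint8))
for k in range(1,n):
    if st[k,4]>500: print(ce[k].round(1),st[k],circ(m,l==k,16))
E
```

```text
7.725 [ 3.7880e-01  4.7480e-01  1.5310e+00 -2.0000e-04  1.1374e+00  5.5400e-01] [462.83 309.34 206.11] [-1.000e-04  7.662e-01  6.426e-01 -8.000e-04] [-0.26 -0.33  0.15] 1.0
[395.3  52.7] [  331     0   130   116 12500] (array([562.54125719, 400.36126588]), np.float64(41.81986025101894), 44.90574264526367)
[ 24.4 113.6] [   0   50   58  132 3985] (array([294.7905478 , 402.64146664]), np.float64(33.53191461380852), 50.821842193603516)
[274.8 200.1] [ 237  163   76   75 4393] (array([461.92276653, 311.35234874]), np.float64(29.39923450580242), 30.175628662109375)
[189.3 318.5] [ 155  268   65   94 3777] (array([364.34389759, 222.41486431]), np.float64(35.737314345470814), 46.41029357910156)
```

View pics/w7.png

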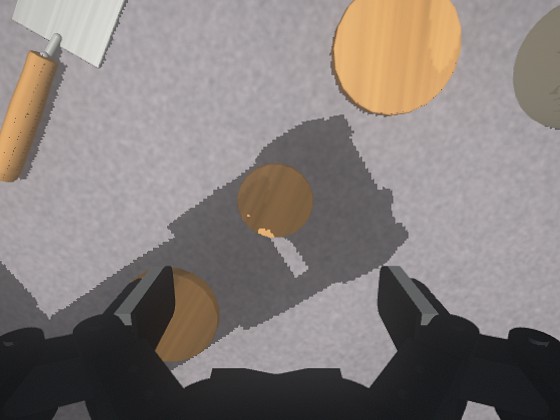

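Run:
```python
from h import *
for t in('w4','w7'):
    p,d,m,s=load(t+'.pkl'); q=s['ee_rot']; Rm=R.from_quat(q[[1,2,3,0]]).as_matrix()
    P=(cloud(m,d)-s['eef_pos'])@Rm; print(t)
    ok=(np.abs(P[...,0])<14)&(np.abs(np.abs(P[...,1])-(40 if t=='w4' else 48))<12)&(P[...,2]<90)
    for sg in(-1,1):
        z=P[...,2][ok&(np.sign(P[...,1])==sg)]; print(np.percentile(z,[50,90,95,98,99,100]).round(1))
```

```text
w4
[15.  43.  50.4 56.9 59.2 63.5]
[14.4 42.  49.9 56.3 59.  64.1]
w7
[11.9 45.6 50.8 54.8 56.4 59.9]
[10.8 45.3 50.7 54.6 56.4 59.3]
```

Request:
{"api": "move_arm", "payload": {
  "series": [
    [[1.5,-1,40],0,1],
    [[1.5,-1,80],0,1],
    [[1.5,-1,115],0,1],
    [[1.5,-1,130],0,1],
    [[1.5,-1,137],0,1],
    [[1.5,-1,137],0,1],
    [[1.5,-1,137],0,0.5],
    [[1.5,-1,137],0,0.5],
    [[1.5,-1,137],0,0.5],
    [[1.5,-1,137],0,0.5]
  ],
  "force": 25
}}

```text
time_s: 9.02
eef_pos: [462.5, 311.7, 71.1]
ee_rot: [0.0, 0.766, 0.643, 0.001]
force: [-0.2, -1.1, 4.9]
grip_width: 0.693
```

```bash
python3 look.py wrist w8
```

```text
9.025 [ 3.8290e-01  6.6950e-01  1.6224e+00 -1.0000e-04  8.4810e-01  5.5780e-01] [462.53 311.69  71.05] [3.000e-04 7.661e-01 6.427e-01 8.000e-04] [-0.17 -1.12  4.9 ] 0.693
```

View pics/w8.png

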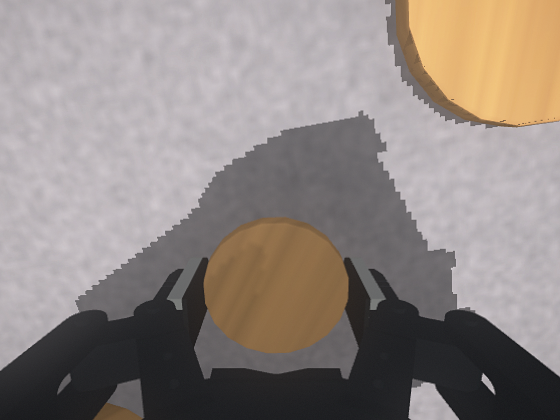

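Run:
```python
from h import *
p,d,m,s=load('w8.pkl')
hsv=cv2.cvtColor(p,cv2.COLOR_RGB2HSV)
mk=(hsv[...,1]>70)&(hsv[...,0]<25)&(hsv[...,2]>60)
n,l,st,ce=cv2.connectedComponentsWithStats(mk.astype(np.uint8)); k=l[285,276]; print(st[k],ce[k])
c=circ(m,l==k,16)[0:2]; print(c, 'cloud z',np.nanmedian(cloud(m,d)[270:300,260:290],axis=(0,1)))
print('rel tool x,y',(c[0]-s['eef_pos'][:2])@np.array([[.174,.985],[.985,-.174]]))
```

```text
[  203   217   146   136 15560] [275.75854756 285.06356041]
(array([462.42547451, 311.97730103]), np.float64(29.906178854652133)) cloud z [462.29039276 314.25615439  16.34895284]
rel tool x,y [ 0.26895787 -0.15189944]
```

Request:
{"api": "move_arm", "payload": {
  "series": [
    [[0,0,-40],0,0.5],
    [[0,0,-100],0,0.5],
    [[0,0,-140],0,0.5],
    [[0,0,-140],0,0.5],
    [[0,0,-140],0,0.5]
  ]
}}

```text
time_s: 9.7
eef_pos: [461.7, 311.4, 209.2]
ee_rot: [-0.0, 0.766, 0.643, -0.001]
force: [-0.5, -0.3, -0.9]
grip_width: 0.691
```

```bash
python3 look.py wrist w9
```

```text
9.7 [0.3829 0.4715 1.5271 0.     1.1441 0.5579] [461.74 311.39 209.24] [-2.000e-04  7.662e-01  6.426e-01 -5.000e-04] [-0.47 -0.3  -0.85] 0.691
```

View pics/w9.png

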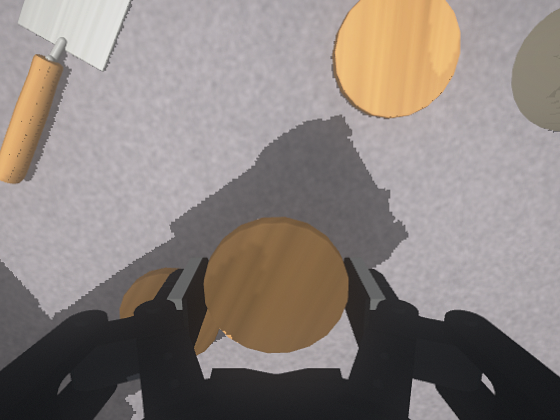

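Request:
{"api": "move_arm", "payload": {
  "series": [
    [[-50,16,0],0,0.5],
    [[-105,33,0],0,0.5],
    [[-160,50,0],0,0.5],
    [[-215,68,0],0,0.5],
    [[-265,84,0],0,0.5],
    [[-301.5,95.5,0],0,0.5],
    [[-301.5,95.5,30],0,0.5],
    [[-301.5,95.5,30],0,0.5],
    [[-301.5,95.5,30],0,0.5]
  ]
}}

```text
time_s: 10.88
eef_pos: [503.8, -1.7, 180.2]
ee_rot: [-0.0, 0.766, 0.643, -0.0]
force: [0.1, -0.2, -0.3]
grip_width: 0.691
```

```bash
python3 look.py wrist w10;python3 look.py side s10;python3 - <<'E'
import cv2
a=cv2.imread('pics/s10.png');cv2.imwrite('pics/s10c.png',cv2.resize(a[120:280,170:340],None,fx=3.5,fy=3.5,interpolation=cv2.INTER_CUBIC))
E
```

```text
10.875 [-2.3630e-01  4.0390e-01  1.7200e+00  1.0000e-04  1.0179e+00 -6.2000e-02] [503.78  -1.66 180.18] [-1.000e-04  7.660e-01  6.429e-01 -1.000e-04] [ 0.13 -0.19 -0.28] 0.691
10.925 [-0.2361  0.4033  1.7198  0.      1.0178 -0.062 ] [503.92  -1.62 180.52] [3.000e-04 7.659e-01 6.429e-01 2.000e-04] [ 0.52 -0.38 -0.17] 0.686
```

View pics/w10.png

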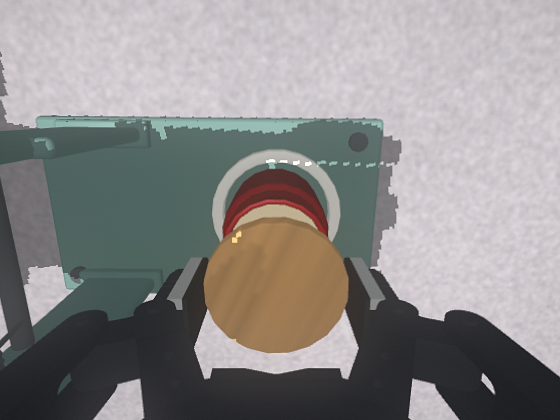

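View pics/s10c.png

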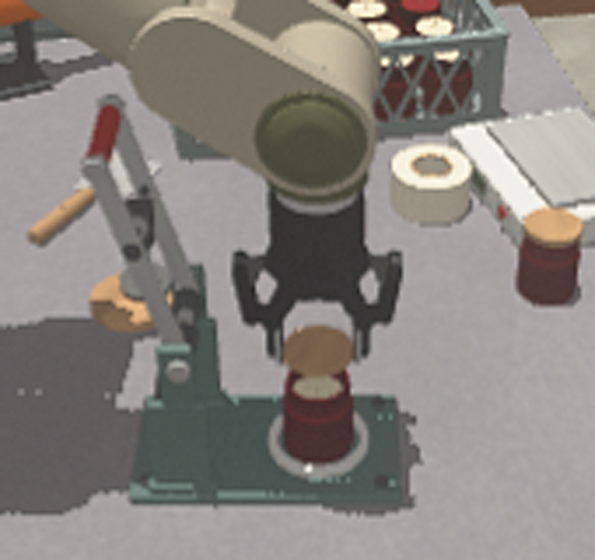

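Request:
{"api": "move_arm", "payload": {
  "series": [
    [[0,-0.5,12],0,0.5],
    [[0,-0.5,20],0,0.5],
    [[0,-0.5,25],0,0.5],
    [[0,-0.5,28],0,0.5],
    [[0,-0.5,29],0,0.5],
    [[0,-0.5,29],0,0.5],
    [[0,-0.5,29],0,0.5]
  ]
}}

```text
time_s: 11.85
eef_pos: [503.2, -1.9, 151.1]
ee_rot: [0.0, 0.766, 0.643, 0.0]
force: [-1.1, 0.4, 2.7]
grip_width: 0.685
```

```bash
python3 look.py wrist w11;python3 look.py side s11;python3 - <<'E'
import cv2
a=cv2.imread('pics/s11.png');cv2.imwrite('pics/s11c.png',cv2.resize(a[190:270,210:310],None,fx=6,fy=6,interpolation=cv2.INTER_CUBIC))
E
```

```text
11.85 [-0.237   0.4461  1.7472 -0.      0.9481 -0.0621] [503.19  -1.93 151.09] [1.000e-04 7.662e-01 6.426e-01 0.000e+00] [-1.1   0.36  2.75] 0.685
11.9 [-0.2371  0.4461  1.7472 -0.      0.948  -0.0621] [503.23  -1.94 151.09] [1.000e-04 7.662e-01 6.426e-01 1.000e-04] [-0.88  0.33  2.36] 0.686
```

View pics/s11c.png

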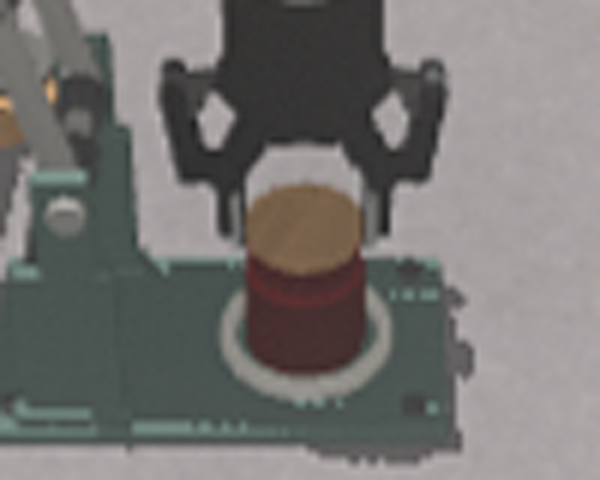

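The lid is seated, with 2.5 N of contact at the predicted height. I'll release it and rise.

Request:
{"api": "move_arm", "payload": {
  "series": [
    [[0,0,0],0,1],
    [[0,0,0],0,1],
    [[0,0,0],0,1],
    [[0,0,0],0,1],
    [[0,0,-20],0,1],
    [[0,0,-60],0,1],
    [[0,0,-110],0,1],
    [[0,0,-110],0,1],
    [[0,0,-110],0,1]
  ]
}}

```text
time_s: 13.08
eef_pos: [502.9, -1.9, 260.3]
ee_rot: [-0.0, 0.766, 0.643, -0.0]
force: [-0.3, 0.7, -0.9]
grip_width: 0.999
```

```bash
python3 look.py wrist w12;python3 look.py side s12;python3 - <<'E'
from h import *
import cv2
a=cv2.imread('pics/s12.png');cv2.imwrite('pics/s12c.png',cv2.resize(a[190:270,210:310],None,fx=6,fy=6,interpolation=cv2.INTER_CUBIC))
p,d,m,s=load('w12.pkl')
hsv=cv2.cvtColor(p,cv2.COLOR_RGB2HSV); P=cloud(m,d)
mk=(hsv[...,1]>60)&(hsv[...,0]<25)&(hsv[...,2]>60)&(P[...,2]>80)&(P[...,2]<110)
n,l,st,ce=cv2.connectedComponentsWithStats(mk.astype(np.uint8)); k=1+np.argmax(st[1:,4]); print(st[k],ce[k],circ(m,l==k,96))
q=P[l==k]; print(np.median(q,0)); A=np.c_[q[:,:2],np.ones(len(q))]; print('tilt',np.linalg.lstsq(A,q[:,2],rcond=None)[0])
o=cv2.resize(cv2.cvtColor(p,cv2.COLOR_RGB2BGR),None,fx=4,fy=4,interpolation=cv2.INTER_CUBIC)
th=np.linspace(0,2*np.pi,90)
for rr,z,c in((45,22,(0,0,255)),(30,96,(255,255,0))):
    X=np.c_[503.4+rr*np.cos(th),-2+rr*np.sin(th),0*th+z]; cv2.polylines(o,[np.int32(proj(m,X)*4+2)],True,c,1)
cv2.imwrite('pics/n12.png',o[500:1100,780:1480])
E
```

```text
13.075 [-0.2371  0.3041  1.6282  0.      1.2101 -0.0621] [502.91  -1.86 260.26] [-3.000e-04  7.662e-01  6.426e-01 -3.000e-04] [-0.27  0.74 -0.95] 0.999
13.125 [-0.2371  0.3048  1.6286  0.      1.2102 -0.0621] [502.81  -1.84 259.79] [-8.000e-04  7.662e-01  6.426e-01 -6.000e-04] [ 0.23 -0.29  0.  ] 0.995
[ 235  169   83   84 5338] [276.1998876  211.53259648] (array([502.89624749,  -1.64101873]), np.float64(29.71601483007852), 31.102663040161133)
[503.12454043  -0.69153315  96.3540866 ]
tilt [-5.63740970e-03 -3.46065865e-02  9.88768493e+01]
```

View pics/n12.png

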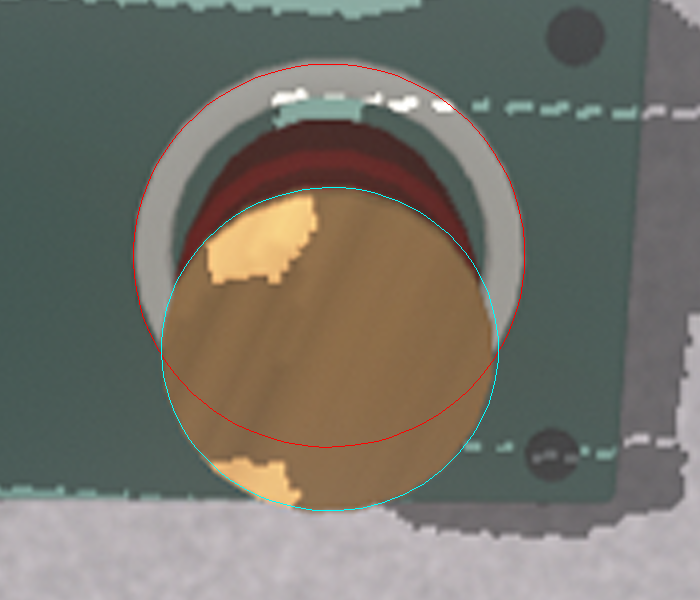

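View pics/s12c.png

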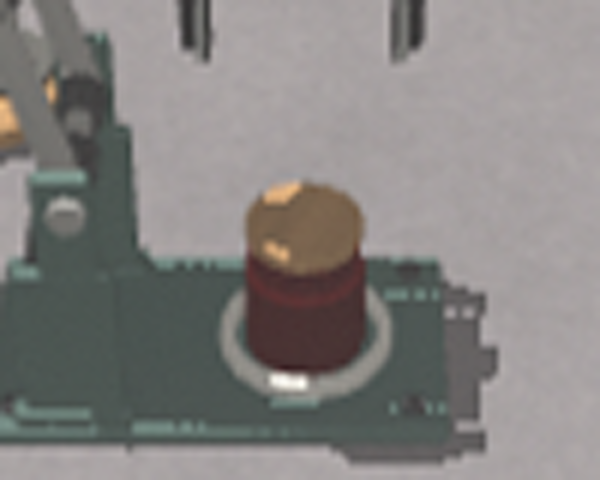

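Request:
{"api": "move_arm", "payload": {
  "series": [
    [[0,0,-50],0,1],
    [[0,0,-100],0,1],
    [[0,0,-150],0,1],
    [[0,-30,-170],0,1],
    [[0,-75,-170],0,1],
    [[0,-120,-170],0,1],
    [[0,-157.5,-170],0,1],
    [[0,-157.5,-170],0,1],
    [[0,-157.5,-170],0,1]
  ]
}}

```text
time_s: 14.3
eef_pos: [348.6, 25.3, 430.5]
ee_rot: [-0.0, 0.766, 0.643, -0.0]
force: [-0.4, -0.2, 0.0]
grip_width: 1.005
```

```bash
python3 look.py wrist w13;python3 look.py side s13
```

```text
14.3 [-0.2666 -0.158   1.6851  0.      1.6154 -0.0915] [348.6   25.35 430.45] [-3.000e-04  7.662e-01  6.426e-01 -2.000e-04] [-0.35 -0.22  0.04] 1.005
14.35 [-0.2667 -0.1575  1.6847  0.      1.6155 -0.0916] [348.78  25.27 430.4 ] [-5.000e-04  7.662e-01  6.426e-01 -3.000e-04] [-0.26  0.4  -0.07] 1.001
```

View pics/w13.png

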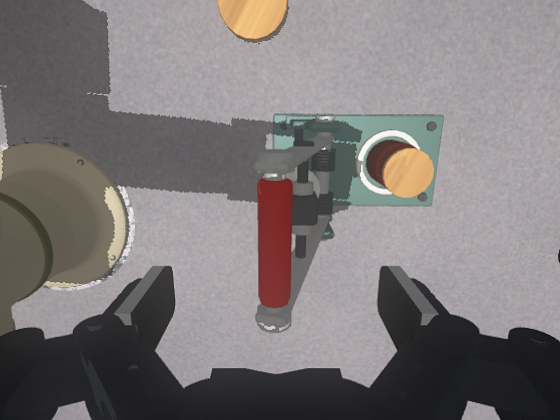

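View pics/s13.png

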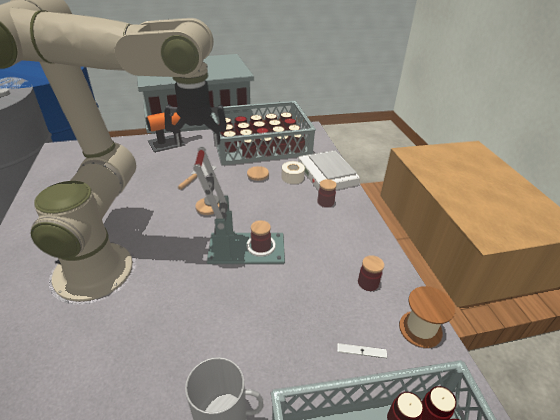

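Run:
```python
from h import *
p,d,m,s=load('w13.pkl'); P=cloud(m,d)
hsv=cv2.cvtColor(p,cv2.COLOR_RGB2HSV); g=(hsv[...,0]<8)&(hsv[...,1]>150); g[:170]=0; g[320:]=0; g[:,:240]=0; g[:,310:]=0
q=P[g]; print(np.nanmedian(q,0),np.nanmax(q[:,2]), len(q)); print(plane(m,[(275,180),(275,243),(275,305)],333).round(1))
N=np.array([503.4,-1.9,12]); ex=np.array([-np.cos(np.radians(10)),np.sin(np.radians(10)),0])
print('grip',N+158*ex)
H=N+110*ex; H[2]=150
# lever path, TCP relative to grip = +dz
for th in np.linspace(0,1.833,12):
    a=np.radians(15)-th   # angle from up, toward +ex
    g=H+185*(np.sin(a)*ex+np.array([0,0,np.cos(a)])); X=g+[0,0,54]
    print(round(th,3),g.round(1),np.round(arm(X)[:4],2))
```

```text
[348.96426412  34.10836383 336.68847012] 339.62677567686404 3710
[[354.3  61.8 333. ]
 [348.5  28.9 333. ]
 [342.2  -7.1 333. ]]
grip [347.80037502  25.53641207  12.        ]
0.0 [347.9  25.5 328.7] [-0.27 -0.17  1.82  1.5 ]
0.167 [377.8  20.3 334.2] [-0.26 -0.1   1.74  1.5 ]
0.333 [408.1  14.9 334.5] [-0.25 -0.02  1.66  1.5 ]
0.5 [438.    9.6 329.8] [-0.25  0.06  1.6   1.49]
0.667 [466.8   4.6 320.1] [-0.24  0.13  1.54  1.47]
0.833 [ 4.936e+02 -2.000e-01  3.056e+02] [-0.24  0.21  1.49  1.45]
1.0 [517.7  -4.4 286.9] [-0.24  0.27  1.45  1.42]
1.166 [538.3  -8.1 264.3] [-0.23  0.33  1.43  1.38]
1.333 [555.  -11.  238.6] [-0.23  0.39  1.42  1.33]
1.5 [567.3 -13.2 210.4] [-0.23  0.44  1.42  1.28]
1.666 [574.7 -14.5 180.6] [-0.23  0.48  1.44  1.22]
1.833 [577.3 -14.9 149.9] [-0.23  0.51  1.47  1.16]
```

Request:
{"api": "move_arm", "payload": {
  "series": [
    [[1,0,20],0,1],
    [[1,0,38],0,1],
    [[1,0,48],0,1],
    [[1,0,48],0,1],
    [[1,0,48],0,0.1],
    [[1,0,48],0,0.1],
    [[1,0,48],0,0.1],
    [[1,0,48],0,0.1],
    [[1,0,48],0,0.1],
    [[1,0,48],0,0.1]
  ],
  "force": 60
}}

```text
time_s: 15.65
eef_pos: [348.2, 26.5, 383.2]
ee_rot: [0.0, 0.766, 0.643, 0.0]
force: [-2.7, -0.0, 5.4]
grip_width: 0.188
```

```bash
python3 look.py wrist w14;python3 look.py side s14;python3 - <<'E'
import cv2
a=cv2.imread('pics/s14.png');cv2.imwrite('pics/s14c.png',cv2.resize(a[60:270,130:320],None,fx=2.8,fy=2.8,interpolation=cv2.INTER_CUBIC))
E
```

```text
15.65 [-2.6350e-01 -1.4650e-01  1.7946e+00 -1.0000e-04  1.4931e+00 -8.8500e-02] [348.24  26.49 383.22] [2.000e-04 7.662e-01 6.426e-01 1.000e-04] [-2.66 -0.04  5.35] 0.188
15.7 [-2.6360e-01 -1.4650e-01  1.7946e+00 -1.0000e-04  1.4931e+00 -8.8500e-02] [348.24  26.48 383.22] [2.000e-04 7.662e-01 6.426e-01 1.000e-04] [-1.93 -0.65  4.75] 0.188
```

View pics/w14.png

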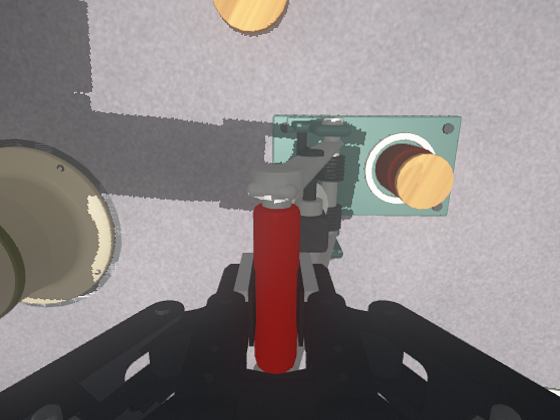

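View pics/s14c.png

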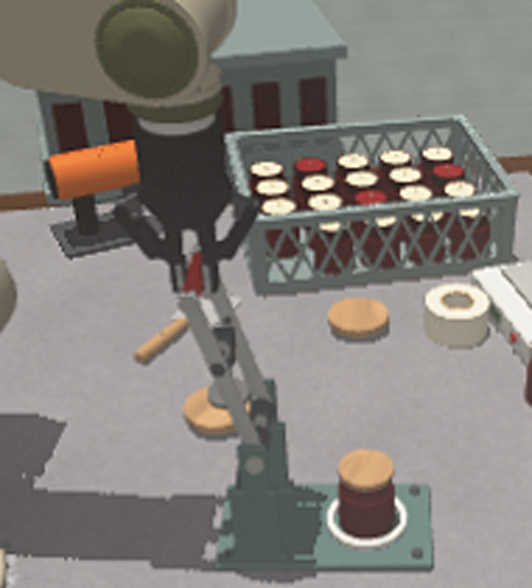

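Run:
```python
import numpy as np
for th in [.05,.13,.23,.34,.45,.56,.67,.78,.89,1.0,1.1,1.2,1.3,1.4,1.5,1.6,1.65,1.7,1.75,1.8,1.833]:
    a=np.radians(15)-th
    print(th, round(185*(np.sin(np.radians(15))-np.sin(a)),1), round(185*(np.cos(np.radians(15))-np.cos(a)),1))
```

```text
0.05 9.0 -2.2
0.13 23.6 -4.7
0.23 42.0 -6.2
0.34 62.3 -5.7
0.45 82.5 -3.0
0.56 102.2 1.9
0.67 121.3 8.9
0.78 139.5 18.0
0.89 156.6 29.0
1.0 172.4 41.9
1.1 185.4 55.0
1.2 197.1 69.3
1.3 207.3 84.8
1.4 215.8 101.1
1.5 222.7 118.3
1.6 227.9 136.1
1.65 229.8 145.1
1.7 231.3 154.2
1.75 232.3 163.4
1.8 232.8 172.7
1.833 232.9 178.8
```

Request:
{"api": "move_arm", "payload": {
  "series": [
    [[0,9,-2.2],0,0.1],
    [[0,23.6,-4.7],0,0.1],
    [[0,42,-6.2],0,0.1],
    [[0,62.3,-5.7],0,0.1],
    [[0,82.5,-3],0,0.1],
    [[0,102.2,1.9],0,0.1],
    [[0,121.3,8.9],0,0.1],
    [[0,139.5,18],0,0.1],
    [[0,139.5,18],0,0.1],
    [[0,139.5,18],0,0.1]
  ]
}}

```text
time_s: 17.0
eef_pos: [486.6, 1.2, 364.7]
ee_rot: [0.001, 0.766, 0.642, -0.0]
force: [-0.1, -5.2, 3.5]
grip_width: 0.198
```

```bash
python3 look.py wrist w15;python3 look.py side s15;python3 - <<'E'
import cv2
a=cv2.imread('pics/s15.png');cv2.imwrite('pics/s15c.png',cv2.resize(a[60:270,150:340],None,fx=2.8,fy=2.8,interpolation=cv2.INTER_CUBIC))
E
```

```text
17.0 [-0.2382  0.1882  1.4993 -0.002   1.453  -0.0623] [486.58   1.18 364.75] [ 1.000e-03  7.664e-01  6.423e-01 -4.000e-04] [-0.05 -5.24  3.53] 0.198
17.05 [-0.2382  0.1879  1.4995 -0.002   1.453  -0.0623] [486.5    1.18 364.8 ] [ 1.100e-03  7.664e-01  6.423e-01 -4.000e-04] [-0.5  -6.34  3.42] 0.186
```

View pics/s15c.png

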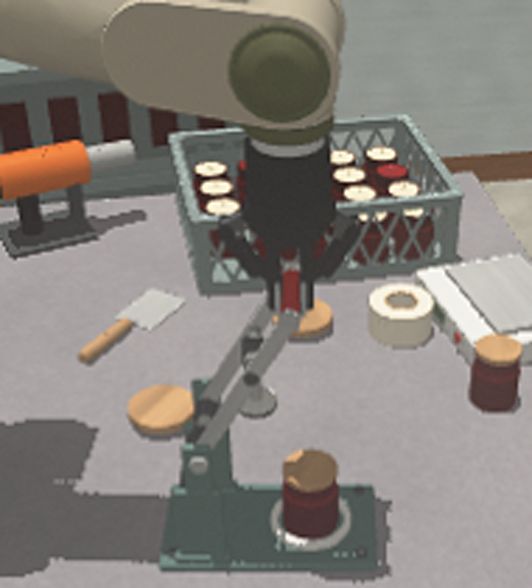

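View pics/w15.png

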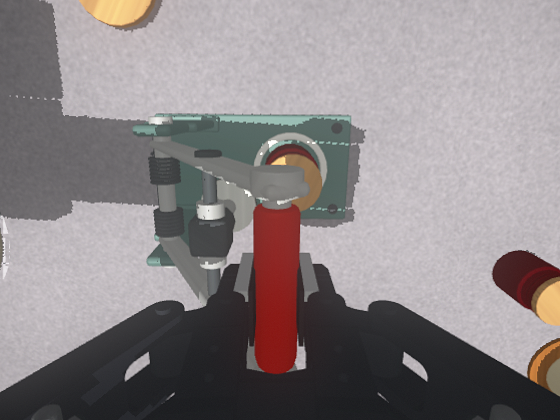

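Request:
{"api": "move_arm", "payload": {
  "series": [
    [[-1,17.1,11],0,0.1],
    [[-1,32.9,23.9],0,0.1],
    [[-1,45.9,37],0,0.1],
    [[-1,57.6,51.3],0,0.1],
    [[-1,67.8,66.8],0,0.1],
    [[-1,76.3,83.1],0,0.1],
    [[-1,83.2,100.3],0,0.1],
    [[-1,88.4,118.1],0,0.1],
    [[-1,88.4,118.1],0,0.1],
    [[-1,88.4,118.1],0,0.1]
  ]
}}

```text
time_s: 18.35
eef_pos: [572.8, -14.8, 246.0]
ee_rot: [0.0, 0.766, 0.642, -0.0]
force: [-0.2, -6.6, 2.0]
grip_width: 0.191
```

```bash
python3 look.py side s16;python3 - <<'E'
import cv2
a=cv2.imread('pics/s16.png');cv2.imwrite('pics/s16c.png',cv2.resize(a[90:280,180:340],None,fx=3.1,fy=3.1,interpolation=cv2.INTER_CUBIC))
E
```

```text
18.35 [-2.2990e-01  4.6610e-01  1.4318e+00 -1.1000e-03  1.2437e+00 -5.4200e-02] [572.83 -14.8  246.05] [ 3.000e-04  7.663e-01  6.425e-01 -4.000e-04] [-0.19 -6.57  2.02] 0.191
```

View pics/s16c.png

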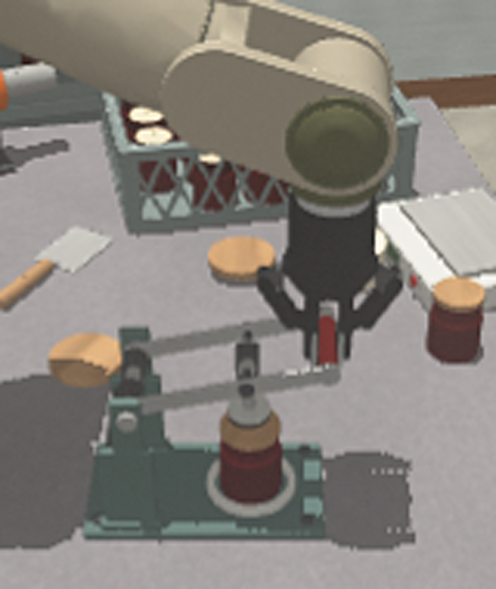

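Request:
{"api": "move_arm", "payload": {
  "series": [
    [[-1,1.9,9],0,0.1],
    [[-1,3.4,18.1],0,0.1],
    [[-1,4.4,27.3],0,0.1],
    [[-1,4.9,34],0,0.1],
    [[-1,4.9,39],0,0.1],
    [[-1,5,42],0,0.1],
    [[-1,5,42],0,0.1],
    [[-1,5,42],0,0.1],
    [[-1,5,42],0,0.1]
  ]
}}

```text
time_s: 19.52
eef_pos: [577.4, -15.8, 205.5]
ee_rot: [0.0, 0.766, 0.643, 0.0]
force: [-3.6, 1.0, 12.1]
grip_width: 0.189
```

```bash
python3 look.py side s17;python3 look.py wrist w17;python3 - <<'E'
import cv2
a=cv2.imread('pics/s17.png');cv2.imwrite('pics/s17c.png',cv2.resize(a[120:280,190:320],None,fx=3.7,fy=3.7,interpolation=cv2.INTER_CUBIC))
E
```

```text
19.525 [-2.3020e-01  5.1690e-01  1.4653e+00  3.0000e-04  1.1587e+00 -5.5500e-02] [577.4  -15.8  205.48] [2.000e-04 7.661e-01 6.427e-01 3.000e-04] [-3.6   1.   12.06] 0.189
19.575 [-2.3020e-01  5.1690e-01  1.4653e+00  3.0000e-04  1.1587e+00 -5.5500e-02] [577.4  -15.8  205.48] [2.000e-04 7.661e-01 6.427e-01 3.000e-04] [-3.29  0.28 12.26] 0.189
```

View pics/s17c.png

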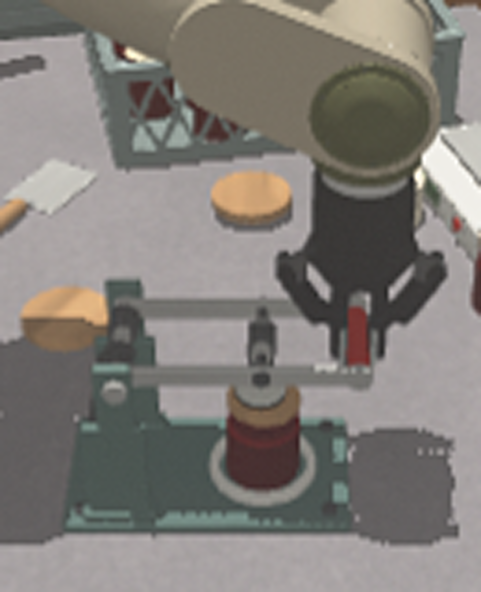

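View pics/w17.png

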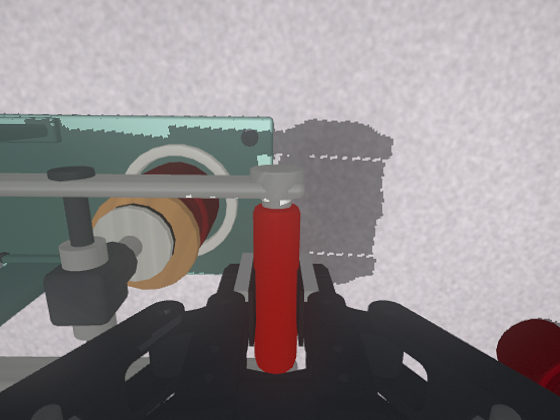

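Request:
{"api": "move_arm", "payload": {
  "series": [
    [[0,0,0.5],0,0.1],
    [[0,0,0.5],0,0.1],
    [[0,0,0.5],0,0.1],
    [[0,0,0.5],0,0.1]
  ]
}}

```text
time_s: 20.12
eef_pos: [577.4, -15.8, 205.0]
ee_rot: [0.0, 0.766, 0.643, 0.0]
force: [-4.3, 0.1, 11.9]
grip_width: 0.191
```

Run:
```python
from h import *
p,d,m,s=load('s17.pkl')
N=np.array([503.4,-1.9,12]); ex=np.array([-np.cos(np.radians(10)),np.sin(np.radians(10)),0]); ey=np.array([-ex[1],ex[0],0]); 
o=cv2.resize(cv2.cvtColor(p,cv2.COLOR_RGB2BGR),None,fx=5,fy=5,interpolation=cv2.INTER_CUBIC)
H=N+110*ex; H[2]=150
for e,c in((45,(0,255,255)),(-45,(255,255,0))):
    for th in(1.763,1.833,1.903):
        a=np.radians(15)-th; G=H+185*(np.sin(a)*ex+np.array([0,0,np.cos(a)]))
        cv2.polylines(o,[np.int32(proj(m,[H+e*ey,G+e*ey])*5+2)],False,c,1)
th=np.linspace(0,2*np.pi,60)
cv2.polylines(o,[np.int32(proj(m,np.c_[503.2+30*np.cos(th),-1.8+30*np.sin(th),0*th+96])*5+2)],True,(0,255,0),1)
cv2.imwrite('pics/lev.png',o[900:1400,1000:1600])
```

```text
(no output)
```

View pics/lev.png

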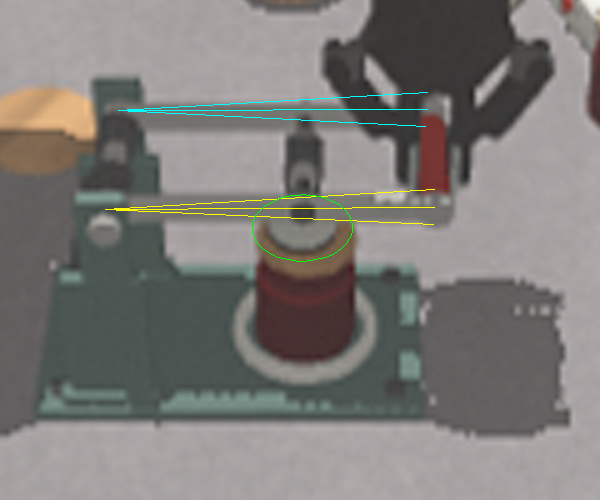

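The arms lie parallel to the predicted level line, apart from a constant side-camera offset that also shows on the lid. The force is 12 N, as stated for level. I'm handing in.

```bash
python3 -c "
from rig import ctrl
s=ctrl.sense();print(s['time_s'],s['eef_pos'],s['force'],s['grip_width']);print(ctrl.finish_job())"
```

```text
20.125 [577.41237768 -15.80607765 205.04334422] [-4.32293517  0.1421848  11.85129074] 0.19112853108478467
the job is handed in; nothing more can be done
None
```

I stood the jar in the nest, set the smallest lid (60 mm) in its mouth, brought the lever down level by its red grip, and handed in at 20.1 s still holding it. The hand-in gave no verdict, so I know only what my own checks showed.

- **Jar:** it was let go standing upright in the nest. The wrist view put it about 1 mm from the nest's centre.
- **Lid:** before pressing, its top was at 96 mm, the expected height, and it lay within about 1 mm of the jar's centre. The wrist depth fit suggested a tilt of about 0.035 rad, which I took for depth noise because the side picture showed it flat.
- **Lever:** the gripper's height puts the grip bar at about 150.5 mm, against 150 mm for level. The upward force on the gripper was 11.9 N, matching the 12 N given for level. I did not measure the pad's force on the lid directly.
- **Disagreement:** in the last check the side camera's overlay sat about 2–3 px off. The lever and the lid were shifted alike, so I took it as a calibration offset.
- **Other things on the bench:** I saw no contact with any of them, but did not re-measure their positions.

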